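# Seat the specimen holder in the rotary stage

### The arm

A 6-joint arm with a two-finger parallel gripper is mounted at the origin on the work surface. World frame = base frame: x ahead of the robot, y to its left, z up, the work surface at z = 0. Lengths are in m, angles in degrees, forces in N, time in s.
With the tool pointing down it reaches from about 0.35 to 0.875 m from the base axis. Payload 4.2 kg.
Tool frame: the origin (TCP) lies between the finger pads; the fingertips stand 25 mm ahead of it and the grasp point (between the pads) lies 6 mm ahead of it (r.tips_ahead is the distance from the TCP to the fingertips, in m); z points along the fingers, y is the direction in which the jaws open and shut (so a half turn about z gives the same grasp; the last joint's range is limited). The gripper opens to 87 mm and grips with 3 to 60 N. Pads are 19 mm wide; open, the fingers measure 117 mm over their backs; the gripper's body (75 mm by 190 mm) begins 51 mm behind the grasp point.
Start: joints at [-50.672, 22.042, 0.453, 0, -68.411, -14.817], TCP at [0.259, -0.569, 0.248] pointing down, gripper open.
Joint ranges: [-179.83, 179.83], [-69.29, 118.12], [-61.27, 80.66], [-181.25, 117.63], [-171.15, -9.14], [-177.46, 177.46]. Speed limits (degrees/s): [159.86, 159.86, 180, 180, 180, 180].

### API

Orientations are given as a 3x3 rotation matrix whose columns are the frame's x, y, z axes.
In Python, from station import r, vision, finish_job gives the robot as it stands.
- The arm moves only by the shell command python3 -m jog 'ROWS'. ROWS is a JSON object of lists of equal length, an entry for each row: "rot": the turn, a rotation vector about the world's x, y, z in degrees, a list of three; "delta_pos": the shift along the world's x, y, z in mm, a list of three; "grip": the opening in per cent of the stroke, from 0 (shut) to 100 (fully open). A call has 1 to 10 rows; each row shifts and turns the commanded pose from where the row before left it; what a row does not reach is not made up. A row lasts 1/12 s, in which the tool goes at most 41.7 mm and 7.16 degrees, less where a joint would pass 70% of its speed; a pose out of reach is approached as far as the arm can. A call with a gripper value outside its range is refused whole. The fingers move at their own pace and stop on an object; the grip force is fixed at half the most. Time passes only in rows, so rows that do not move let the fingers close. It gives the time, the measured TCP pose, the force and the opening at its end, in the units of the state.
- r.sense(): the state, without advancing time (a new reading comes with each control period).
- vision.capture(name): name is "scene" or "top"; returns a dict with "frame" (420x560x3 uint8, red, green, blue), "K" (3x3 intrinsics, pixels), "k1" (the pictures are not rectified: a ray, as slopes to the right and down, at radius r is drawn at 1 + k1 r^2 times it, then the intrinsics apply), "xyz" and "orientation" of the camera in the world. Camera axes: x right, y up, looking along -z (the intrinsics and any distortion apply to the point x, -y, -z); pixel columns grow to the right and rows downward; lengths in m; the calibration is good to about 2 mm. A picture is of the moment at which its call begins. There is no depth.
- finish_job(): hands the job in, once; it reports no verdict.
The state is a dict: "time_s": time; "joints": joint angles; "joint_velocities": joint speeds; "effort": joint torques, N m; "tcp_pos": TCP position; "ee_rot": TCP orientation; "wrist_force": force on the tool from outside, world axes, zero at the start; "moment": the same for the moment, N m; "gripper_width": opening from 0.0 (shut) to 1.0 (fully open).
Only numpy, scipy, OpenCV 4.12 (cv2) and the standard library are available. Lean on these libraries where they do the work, as an engineer would, in place of code of your own. Each camera call takes 0.05 s, during which the arm holds its last target. There are 200 camera calls.

### The job

Take the specimen holder with the blue square head out of the foam of the kit case and set its tapered shank into the spindle of the rotary stage. Feel for the two brass drive dogs by turning the holder gently, never forcing it, until its slots drop over them, then push it fully home so that its flange sits flush on the spindle nose, and let go. Leave the other holders and the things on the desk where they are.

Things in the scene. Friction and masses are not known exactly. Their poses are not given: they have to be found in the camera images.
- holder_head (a point): Centre of the specimen holder's blue square head, 28 x 28 mm and 44 mm tall; x and y square to its faces, z up. It lies 22 mm above the flange's top, 32 mm above the flange's underside, 74 mm above the shank's tip, 22 mm below the head's top. The holder (0.31 to 0.41 kg) starts standing in one of three foam holes (varies), flange on the foam.
- holder: The same holder, origin at the shank's tip, z up. Steel taper shank 42 mm long (26 mm diameter under the flange, 13.8 mm at the tip), steel flange 59 mm diameter, 10 mm thick. Two drive slots 13 mm wide cut through the flange on its +x and -x sides, from 16.5 mm radius outwards: it fits either way round (half a turn).
- nose (a point): Centre of the bore's mouth in the spindle, level with the nose's top face (66 mm diameter), 90 mm above the desk. z up along the bore; x, y are the FIXED housing's, not the spindle's. Bore 27 mm diameter at the mouth, taper 7:24 like the shank, 0.5 mm play all round when home. Home: flange flat on the nose, head centre 32 mm above this point.
- dog_level (a point): Point on the axis level with the tops of two brass dogs, 9 mm above the nose: opposite, 10 mm wide, 18.5 to 28.5 mm from the axis. Their line lies 0.25 to 1.3 rad anticlockwise (from above) of the nose x axis, unmeasured; a 0.4 N m brake holds it. Off that angle the flange rests on the dogs; within about 0.05 rad it drops by its own weight. More than 40 N on dogs or taper spoils them.
- plunger_level (a point): Point on the axis 38 mm below the nose: the starting top of a stiff red plunger in the bore. The dropped holder stops on it with its flange still 4 mm above the nose (head centre 36 mm above the nose). A steady push of 10 to 15 N down on the holder overcomes its 8 N friction and drives the holder home; it does not spring back.
- stage: The rotary stage, bolted down: grey base 150 x 150 mm, 32 mm tall; white round tower 92 mm in diameter (100 mm at a dark scale ring) up to 80 mm, steel spindle nose on top at 90 mm. Origin at the centre of its underside, z up; black knob on its -x side.
- case: Open aluminium kit case, fixed, 210 x 300 mm (x, y), 62 mm tall; lid folded back flat on its +x side (25 mm tall, to x = 312 mm). Black foam top at 59 mm; three holder holes near x = 20 mm, y = -85, 0, 85 mm. Origin at the centre of its underside. Kit tools sunk along the foam's -x edge, up to 66 mm high.
- spare_brass_head (a point): Bystander: brass holder with a round head 30 mm in diameter and a plain flange 48 mm in diameter without slots, same heights as the blue one, in another hole of the foam. Point half-way up its head.
- spare_black_head (a point): Bystander: dark holder with a small round table 36 mm in diameter on a waisted neck and a plain flange 48 mm in diameter, 90 mm overall, in the third hole of the foam. Point 74 mm above its tip.
- jar_mid (a point): Bystander: small glass jar with white lid, 44 mm diameter, 55 mm tall. Point half-way up.
- loupe_mid (a point): Bystander: black loupe, 40 mm diameter, 40 mm tall. Point half-way up.
- tape_mid (a point): Bystander: yellow roll of tape, 90 mm diameter, 22 mm tall, lying. Point at its centre.
- brush_grip (a point): Bystander: orange-handled brush lying on the desk. Point on its handle.
- tin_center (a point): Bystander: flat red tin, 60 mm diameter, 20 mm tall. Point at its centre.
- cardbox_mid (a point): Bystander: small cardboard box 90 x 60 x 35 mm. Point at its centre.

How it is judged:
By the outcome, as a careful person would: the job done as asked, in the order asked, and still so for the second after the job is handed in, with the robot touching nothing.
It also fails if it takes over 58 s, if anything falls off the work surface, if the arm or the gripper's body presses on something with over 40 N, if the wrist force passes 120 N, or if a joint passes its speed limit or range.

## Working session

There is one attempt and no reset: what is moved stays moved. The work goes in short steps, Python scripts to look and compute and a shell command to move; the robot and the scene stay as the last step left them, time stands still between calls to the robot, and variables do not carry over. Pictures are saved under pics/ and viewed, about 8 in all and at most 12, crops included, and the job is handed in when it is done.

```bash
mkdir -p pics; ls; cat > h.py <<'E'
import numpy as np, cv2
from station import r, vision
def cap(name, save=None):
    c=vision.capture(name)
    if save: cv2.imwrite(save,cv2.cvtColor(c["frame"],cv2.COLOR_RGB2BGR))
    return c
def ray(c,uv):
    K=np.array(c["K"]); d=np.array([[[*map(float,uv)]]])
    p=cv2.undistortPoints(d,K,np.array([c["k1"],0,0,0,0.]))[0,0]
    v=np.array(c["orientation"])@np.array([p[0],-p[1],-1]); return np.array(c["xyz"]),v
def onz(c,uv,z):
    o,v=ray(c,uv); return o+v*(z-o[2])/v[2]
def proj(c,P):
    q=np.array(c["orientation"]).T@(np.array(P)-np.array(c["xyz"])); 
    x,y=q[0]/-q[2],-q[1]/-q[2]; s=1+c["k1"]*(x*x+y*y); K=np.array(c["K"])
    return K[0,0]*x*s+K[0,2],K[1,1]*y*s+K[1,2]
E
python3 - <<'E'
from h import *
for n in("scene","top"):
    c=cap(n,f"pics/{n}0.png"); print(n,c["K"],c["k1"],c["xyz"],np.round(c["orientation"],3))
print(r.sense())
E
```

```text
pics
scene [[429.61819016   0.         281.97347147]
 [  0.         429.61819016 203.09757653]
 [  0.           0.           1.        ]] 0.02295544505672011 [ 0.94466529 -0.5768748   0.71867833] [[ 0.779 -0.438  0.448]
 [ 0.627  0.549 -0.553]
 [-0.003  0.712  0.702]]
top [[431.2163631    0.         284.52811588]
 [  0.         431.2163631  207.17342758]
 [  0.           0.           1.        ]] -0.09789374817392582 [ 0.37387215 -0.07463662  1.02972496] [[ 0.016  0.986 -0.168]
 [-1.     0.017  0.005]
 [ 0.008  0.168  0.986]]
{'time_s': 0.1, 'joints': array([-5.06708610e+01,  2.20860253e+01,  3.89053358e-01, -2.29366589e-02,
       -6.84106802e+01, -1.48200452e+01]), 'joint_velocities': array([-0.0185671 , -0.10946917,  0.17311168,  0.04037135, -0.02078658,
        0.00252324]), 'effort': array([-1.50410933e-04, -3.91689134e+01,  1.87935537e+01,  4.23189819e+00,
        1.34426396e-02, -6.94464552e-05]), 'tcp_pos': array([ 0.25912384, -0.56823406,  0.24658845]), 'ee_rot': array([[-9.09956626e-01, -4.14702452e-01, -9.02839153e-04],
       [-4.14703417e-01,  9.09955066e-01,  1.68924179e-03],
       [ 1.21010348e-04,  1.91154724e-03, -9.99998166e-01]]), 'wrist_force': array([-0.09703168, -0.13809325,  0.16948114]), 'moment': array([-0.00218635, -0.006799  , -0.04318688]), 'gripper_width': 0.9986182590059262}
```

View pics/top0.png

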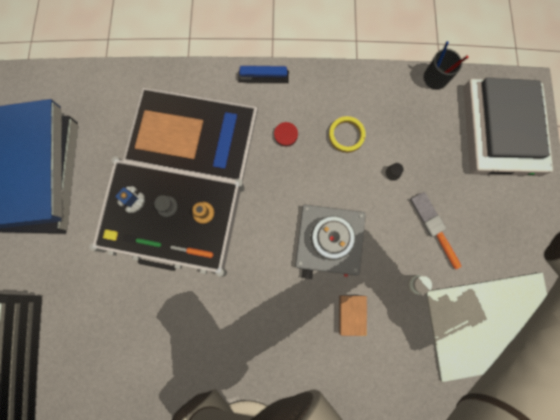

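View pics/scene0.png

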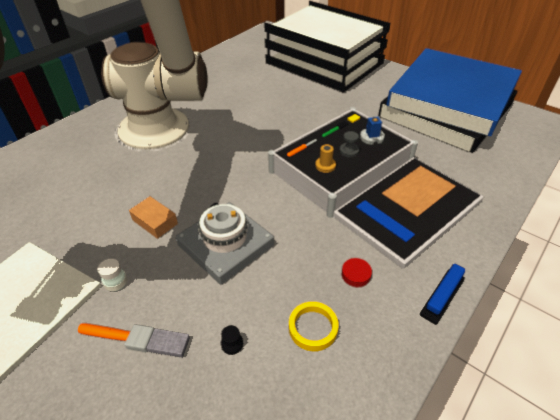

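Top view: blue head at about (126,195) in the leftmost foam hole, brass at (203,212), black at (165,205), and the stage nose at about (333,237) with dogs. Next I measure, with enlarged crops.

```bash
python3 - <<'E'
from h import *
T=cap("top");S=cap("scene")
def crop(c,x,y,w,s):
    return cv2.cvtColor(cv2.resize(c["frame"][y:y+w,x:x+w],None,fx=s,fy=s,interpolation=cv2.INTER_CUBIC),cv2.COLOR_RGB2BGR)
a=np.vstack([np.hstack([crop(T,102,172,50,6),crop(T,303,207,60,5)]),np.hstack([crop(S,348,100,50,6),crop(S,190,197,60,5)])])
cv2.imwrite("pics/crops.png",a)
def mask(c,lo,hi,box):
    h=cv2.cvtColor(c["frame"],cv2.COLOR_RGB2HSV); m=cv2.inRange(h,lo,hi); z=np.zeros_like(m); x0,y0,x1,y1=box; z[y0:y1,x0:x1]=m[y0:y1,x0:x1]; return z
for n,c,b in(("T",T,(105,175,150,220)),("S",S,(355,105,395,150))):
    m=mask(c,(100,90,30),(130,255,255),b); k=cv2.findContours(m,0,2)[0]; k=max(k,key=cv2.contourArea)
    M=cv2.moments(k); uv=(M["m10"]/M["m00"],M["m01"]/M["m00"]); print(n,"blue",uv,cv2.boundingRect(k),cv2.minAreaRect(k)); 
    globals()["r"+n]=ray(c,uv)
    for z in(.091,.113,.135): print(z,onz(c,uv,z))
(o1,v1),(o2,v2)=rT,rS
A=np.c_[v1,-v2];t=np.linalg.lstsq(A,o2-o1,rcond=None)[0];print("tri",o1+v1*t[0],o2+v2*t[1])
for n,c,b in(("T",T,(310,215,356,260)),("S",S,(200,200,245,235))):
    m=mask(c,(8,110,80),(25,255,255),b)
    for k in cv2.findContours(m,0,2)[0]:
        if cv2.contourArea(k)>3: M=cv2.moments(k);uv=(M["m10"]/M["m00"],M["m01"]/M["m00"]);print(n,"dog",uv,cv2.contourArea(k),onz(c,uv,.099))
E
```

```text
T blue (124.64649681528662, 196.0456475583864) (116, 188, 19, 17) ((125.00000762939453, 196.50001525878906), (15.929723739624023, 12.337727546691895), 38.65980529785156)
0.091 [0.55345947 0.27907722 0.091     ]
0.113 [0.54925065 0.27078756 0.113     ]
0.135 [0.54504184 0.26249791 0.135     ]
S blue (373.2, 127.36954732510287) (366, 117, 16, 20) ((373.5, 126.5), (19.0, 15.0), 90.0)
0.091 [0.55395481 0.27361569 0.091     ]
0.113 [0.56764913 0.24380617 0.113     ]
0.135 [0.58134346 0.21399665 0.135     ]
tri [0.55391115 0.27996684 0.08863902] [0.55183182 0.27823697 0.08758941]
T dog (341.78431372549016, 243.37254901960782) 8.5 [ 0.45540992 -0.2050451   0.099     ]
T dog (325.77777777777777, 228.77777777777774) 6.0 [ 0.48670131 -0.17025068  0.099     ]
S dog (209.5, 216.0) 19.0 [ 0.45980876 -0.20729501  0.099     ]
S dog (233.0, 213.38596491228068) 19.0 [ 0.49139271 -0.17278878  0.099     ]
```

View pics/crops.png

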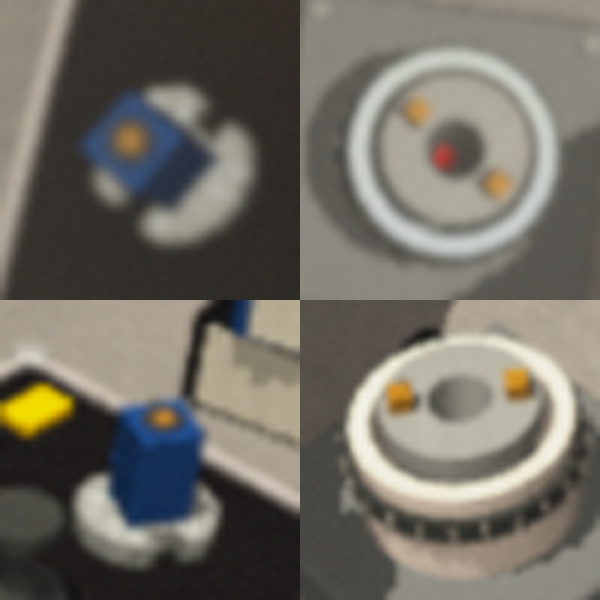

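Crops: in the top view the blue head's top, with its orange dot, is at about (123.5,195), flange centre about (130.4,199), slots up-right and down-left. The nose shows two brass dogs and a red plunger. Next I pin the dot and the slot axis.

```bash
python3 - <<'E'
from h import *
T=cap("top");S=cap("scene")
for n,c,b in(("T",T,(116,186,132,204)),("S",S,(366,114,384,124))):
    x0,y0,x1,y1=b; f=c["frame"][y0:y1,x0:x1].astype(float); w=np.clip(f[...,0]-f[...,2]+20,0,None)*(f[...,0]>f[...,2]-10)
    w[w<25]=0
    Y,X=np.mgrid[y0:y1,x0:x1]; uv=((X*w).sum()/w.sum(),(Y*w).sum()/w.sum()); print(n,"dot",uv,onz(c,uv,.113))
def cp(x,y,ox,oy,s): return (x+.5)/s-.5+ox,(y+.5)/s-.5+oy
print("flange T",onz(T,cp(173,165,102,172,6),.068))
print("slot T",onz(T,cp(207,126,102,172,6),.069),onz(T,cp(133,208,102,172,6),.069))
print("flange S",onz(S,cp(147,208,348,100,6),.069), "slot S",onz(S,cp(170,243,348,100,6),.069))
print("topcorners",[onz(T,cp(x,y,102,172,6),.113)[:2].round(4) for x,y in((133,92),(81,145),(183,140),(133,195))])
print("bore",onz(T,cp(456,150,303-60,207,5),.09),onz(S,cp(460,398,190-60,197-60,5),.09))
print("nosering", onz(T,cp(455,152,303-60,207,5),.085))
E
```

```text
T dot (np.float64(122.77925736235595), np.float64(193.37567221510884)) [0.55514766 0.27547108 0.113     ]
S dot (np.float64(375.67367674858224), np.float64(116.94517958412098)) [0.54942965 0.28715135 0.113     ]
flange T [0.55097688 0.27361251 0.068     ]
slot T [0.56616443 0.2611355  0.069     ] [0.53389292 0.28757533 0.069     ]
flange S [0.5535725  0.27502411 0.069     ] slot S [0.57387544 0.25924695 0.069     ]
topcorners [array([0.5697, 0.2745]), array([0.5496, 0.2924]), array([0.552 , 0.2543]), array([0.5314, 0.2714])]
bore [ 0.47081244 -0.18880945  0.09      ] [ 0.47226769 -0.18706173  0.09      ]
nosering [ 0.47043727 -0.18897299  0.085     ]
```

```bash
python3 -m jog '{"delta_pos":[[12,35,0],[12,35,0],[12,35,0],[12,35,0],[12,35,0],[12,35,0],[12,35,0],[12,35,0],[12,35,0],[12,35,0]],"rot":[[0,0,2.55],[0,0,2.55],[0,0,2.55],[0,0,2.55],[0,0,2.55],[0,0,2.55],[0,0,2.55],[0,0,2.55],[0,0,2.55],[0,0,2.55]],"grip":[100,100,100,100,100,100,100,100,100,100]}' | tail -3
python3 -m jog '{"delta_pos":[[12,35,0],[12,35,0],[12,35,0],[12,35,0],[12,35,0],[12,35,0],[12,35,0],[12,35,0],[12,35,0],[12,35,0]],"rot":[[0,0,0],[0,0,0],[0,0,0],[0,0,0],[0,0,0],[0,0,0],[0,0,0],[0,0,0],[0,0,0],[0,0,0]],"grip":[100,100,100,100,100,100,100,100,100,100]}' |tail -3
```

```text
ee_rot: [[-0.641, -0.767, 0.001], [-0.767, 0.641, -0.0], [-0.0, -0.001, -1.0]]
wrist_force: [0.4, -1.1, -0.3]
gripper_width: 1.0
ee_rot: [[-0.642, -0.766, 0.0], [-0.766, 0.642, 0.0], [-0.0, -0.0, -1.0]]
wrist_force: [0.4, -0.3, -0.2]
gripper_width: 0.999
```

Yaw is right (jaw axis −40°). Next: the rest of the traverse and half of the descent, then a picture of the approach.

```bash
python3 -m jog '{"delta_pos":[[10.6,28.2,0],[10.6,28.2,0],[10.6,28.2,0],[10.6,28.2,0],[10.6,28.2,0],[0,0,-25],[0,0,-25],[0,0,-20],[0,0,0],[0,0,0]],"rot":[[0,0,0],[0,0,0],[0,0,0],[0,0,0],[0,0,0],[0,0,0],[0,0,0],[0,0,0],[0,0,0],[0,0,0]],"grip":[100,100,100,100,100,100,100,100,100,100]}'
python3 - <<'E'
from h import *
s=r.sense(); print(s["joints"].round(1),s["tcp_pos"])
T=cap("top");S=cap("scene")
def crop(c,x,y,w,s):
    return cv2.cvtColor(cv2.resize(c["frame"][y:y+w,x:x+w],None,fx=s,fy=s,interpolation=cv2.INTER_CUBIC),cv2.COLOR_RGB2BGR)
cv2.imwrite("pics/appr.png",np.hstack([crop(T,80,140,100,4),crop(S,325,60,100,4)]))
E
```

```text
time_s: 2.8
tcp_pos: [0.5521, 0.272, 0.1768]
ee_rot: [[-0.642, -0.766, -0.002], [-0.766, 0.642, -0.002], [0.003, -0.0, -1.0]]
wrist_force: [0.5, -0.1, 0.5]
gripper_width: 1.001
[ 41.3  24.4  -6.6   0.  -59.2 -81.3] [0.55208181 0.27202427 0.17681418]
```

View pics/appr.png

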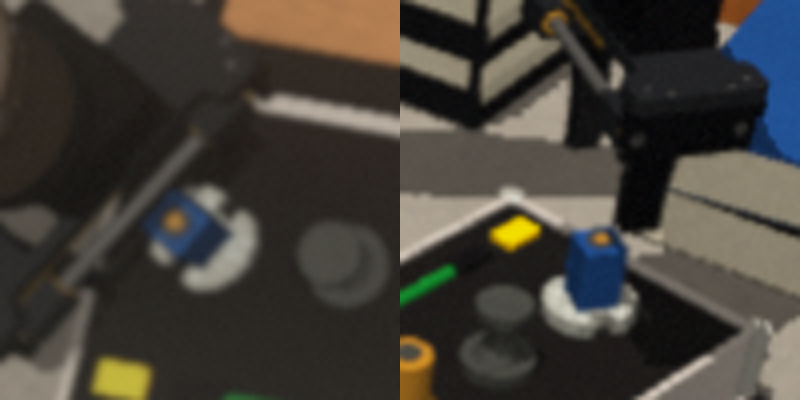

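Picture: the jaw axis lines up with the head's faces and slots. I check numerically that the visible finger at scene crop (640,225) is where it should be.

```bash
python3 - <<'E'
from h import *
T=cap("top");S=cap("scene")
for nm,p in(("A",(.5175,.301,.152)),("B",(.587,.243,.152)),("head top",(.552,.274,.113)),("head T",(.551,.2734,.113))):
    u=proj(S,p);v=proj(T,p);print(nm,"S",((u[0]-325)*4+400,(u[1]-60)*4),"T",((v[0]-80)*4,(v[1]-140)*4))
E
```

```text
A S (np.float64(578.5704053256784), np.float64(146.83427942028527)) T (np.float64(91.70031112740742), np.float64(268.41927948076204))
B S (np.float64(630.741036425113), np.float64(226.3585429167831)) T (np.float64(209.61472268369607), np.float64(140.59267312241582))
head top S (np.float64(595.5871680486093), np.float64(238.50341967020358)) T (np.float64(173.2723960761915), np.float64(219.1719713206362))
head T S (np.float64(593.6886874946385), np.float64(238.36728661735646)) T (np.float64(174.19379143356662), np.float64(220.9782869146303))
```

```bash
python3 -m jog '{"delta_pos":[[0,1.5,-15],[0,0,-15],[0,0,-15],[0,0,-15],[0,0,-10],[0,0,-6],[0,0,0],[0,0,0],[0,0,0],[0,0,0]],"rot":[[0,0,0],[0,0,0],[0,0,0],[0,0,0],[0,0,0],[0,0,0],[0,0,0],[0,0,0],[0,0,0],[0,0,0]],"grip":[100,100,100,100,100,100,100,60,40,20]}'
python3 -m jog '{"delta_pos":[[0,0,0],[0,0,0],[0,0,0],[0,0,0],[0,0,0],[0,0,0],[0,0,0],[0,0,0],[0,0,0],[0,0,0]],"rot":[[0,0,0],[0,0,0],[0,0,0],[0,0,0],[0,0,0],[0,0,0],[0,0,0],[0,0,0],[0,0,0],[0,0,0]],"grip":[20,10,0,0,0,0,0,0,0,0]}'
```

```text
time_s: 3.83
tcp_pos: [0.5529, 0.2742, 0.1027]
ee_rot: [[-0.643, -0.766, 0.002], [-0.766, 0.643, 0.001], [-0.002, -0.001, -1.0]]
wrist_force: [-0.6, -0.5, 0.5]
gripper_width: 0.854
time_s: 4.67
tcp_pos: [0.5522, 0.274, 0.1015]
ee_rot: [[-0.643, -0.766, -0.0], [-0.766, 0.643, 0.0], [-0.0, 0.0, -1.0]]
wrist_force: [-0.7, 0.9, -0.5]
gripper_width: 0.32
```

```bash
python3 -m jog '{"delta_pos":[[0,0,5],[0,0,8],[0,0,12],[0,0,15],[0,0,15],[0,0,15],[0,0,15],[0,0,15],[0,0,10],[0,0,0]],"rot":[[0,0,0],[0,0,0],[0,0,0],[0,0,0],[0,0,0],[0,0,0],[0,0,0],[0,0,0],[0,0,0],[0,0,0]],"grip":[0,0,0,0,0,0,0,0,0,0]}'

```

```text
time_s: 5.5
tcp_pos: [0.5533, 0.2744, 0.2145]
ee_rot: [[-0.642, -0.766, 0.004], [-0.766, 0.642, 0.003], [-0.005, -0.002, -1.0]]
wrist_force: [0.7, 0.3, -2.0]
gripper_width: 0.324
```

```bash
python3 -m jog '{"delta_pos":[[-4.1,-23.1,0],[-4.1,-23.1,0],[-4.1,-23.1,0],[-4.1,-23.1,0],[-4.1,-23.1,0],[-4.1,-23.1,0],[-4.1,-23.1,0],[-4.1,-23.1,0],[-4.1,-23.1,0],[-4.1,-23.1,0]],"rot":[[0,0,4],[0,0,4],[0,0,4],[0,0,4],[0,0,4],[0,0,4],[0,0,4],[0,0,4],[0,0,4],[0,0,4]],"grip":[0,0,0,0,0,0,0,0,0,0]}' | tail -2
python3 -m jog '{"delta_pos":[[-4.1,-23.1,0],[-4.1,-23.1,0],[-4.1,-23.1,0],[-4.1,-23.1,0],[-4.1,-23.1,0],[-4.1,-23.1,0],[-4.1,-23.1,0],[-4.1,-23.1,0],[-4.1,-23.1,0],[-4.1,-23.1,0]],"rot":[[0,0,4],[0,0,4],[0,0,4],[0,0,4],[0,0,4],[0,0,4],[0,0,4],[0,0,4],[0,0,4],[0,0,4]],"grip":[0,0,0,0,0,0,0,0,0,0]}'
python3 -m jog '{"delta_pos":[[0,0,0],[0,0,0],[0,0,0]],"rot":[[0,0,0],[0,0,0],[0,0,0]],"grip":[0,0,0]}'
python3 - <<'E'
from h import *
s=r.sense(); print(s["joints"].round(1),s["tcp_pos"],s["wrist_force"],s["moment"])
T=cap("top");S=cap("scene")
def crop(c,x,y,w,s):
    return cv2.cvtColor(cv2.resize(c["frame"][y:y+w,x:x+w],None,fx=s,fy=s,interpolation=cv2.INTER_CUBIC),cv2.COLOR_RGB2BGR)
cv2.imwrite("pics/above.png",np.hstack([crop(T,283,187,100,4),crop(S,172,150,100,4)]))
E
```

```text
wrist_force: [1.0, 0.5, -3.3]
gripper_width: 0.32
time_s: 7.17
tcp_pos: [0.4693, -0.1891, 0.2107]
ee_rot: [[0.645, -0.764, -0.002], [-0.764, -0.645, 0.001], [-0.001, 0.001, -1.0]]
wrist_force: [-0.2, -1.2, -2.9]
gripper_width: 0.315
time_s: 7.42
tcp_pos: [0.4699, -0.188, 0.2109]
ee_rot: [[0.642, -0.767, -0.001], [-0.767, -0.642, 0.0], [-0.001, 0.001, -1.0]]
wrist_force: [-0.1, -0.1, -3.2]
gripper_width: 0.321
[ -3.4  12.3 -19.1  -0.  -58.6  43.4] [ 0.46986764 -0.18795891  0.2109251 ] [-0.09584726 -0.10791821 -3.21012755] [-0.0549208   0.15716229 -0.02916533]
```

View pics/above.png

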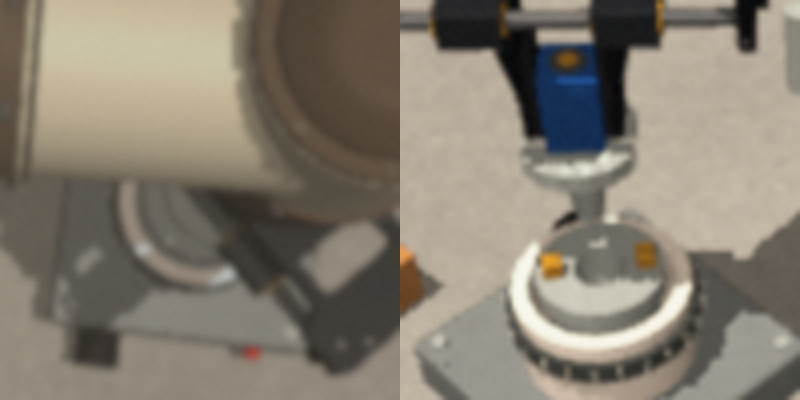

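Scene: holder held upright above the nose, dogs at crop (552,265) and (647,255), shank tip about (588,212). One enlarged crop will give the offset in the same camera.

```bash
python3 - <<'E'
from h import *
S=cap("scene")
f=S["frame"][155:235,190:260]; 
b=cv2.cvtColor(cv2.resize(f,None,fx=8,fy=7.5,interpolation=cv2.INTER_CUBIC),cv2.COLOR_RGB2BGR)
t=r.sense()["tcp_pos"]; dz=.0845
def dr(P,col):
    for p in P:
        u,v=proj(S,p); cv2.circle(b,(int((u-190+.5)*8),int((v-155+.5)*7.5)),1,col,-1)
a=np.linspace(0,2*np.pi,60)
for z,R in((t[2]-dz,.0069),(t[2]-dz+.042,.0295),(t[2]-dz+.052,.0295)): dr([(t[0]+R*np.cos(q),t[1]+R*np.sin(q),z) for q in a],(0,255,0))
for R in(.0135,.033): dr([(.4725+R*np.cos(q),-.1885+R*np.sin(q),.09) for q in a],(0,0,255))
cv2.imwrite("pics/ov.png",b)
E
```

```text
(no output)
```

View pics/ov.png

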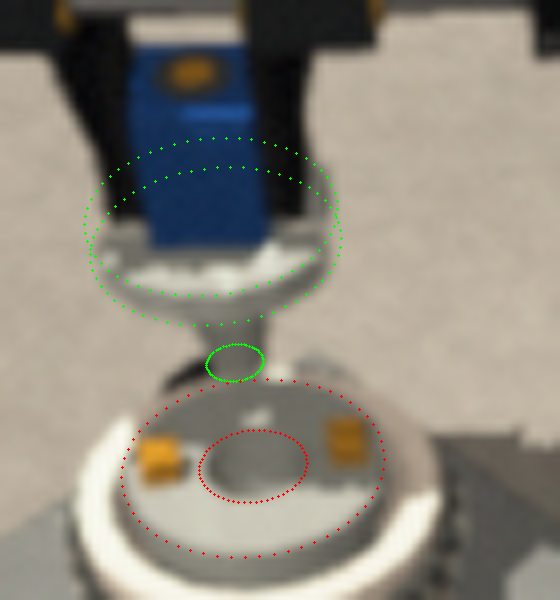

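The overlay shows the nose model (0.4725,−0.1885) fits the picture; the holder looks about 12 px (1.6 image px) higher than modelled. I check with the dot and the head's bottom.

```bash
python3 - <<'E'
from h import *
S=cap("scene"); t=r.sense()["tcp_pos"]
q=lambda p:tuple(np.round(((proj(S,p)[0]-190+.5)*8,(proj(S,p)[1]-155+.5)*7.5),1))
tip=np.array([t[0],t[1],t[2]-.0845])
print("dot pred",q(tip+[0,0,.096])," seen (192,73)")
a=np.radians(39.9)
for s in((1,1),(1,-1),(-1,1),(-1,-1)):
    o=.014*np.array([s[0]*np.cos(a)-s[1]*np.sin(a),s[0]*np.sin(a)+s[1]*np.cos(a),0]); print("bot/top corner",q(tip+o+[0,0,.052]),q(tip+o+[0,0,.096]))
for d in([1e-3,0,0],[0,1e-3,0],[0,0,1e-3]): print(np.subtract(q(tip+np.array(d)+[0,0,.096]),q(tip+[0,0,.096])))
n=np.array([.4725,-.1885,.099]); 
for A in(45,48,51):
    e=.0235*np.array([np.cos(np.radians(A)),np.sin(np.radians(A)),0]); print(A,"dogs",q(n+e),q(n-e))
print(q(n))
E
```

```text
dot pred (np.float64(189.9), np.float64(78.7))  seen (192,73)
bot/top corner (np.float64(276.0), np.float64(177.0)) (np.float64(257.1), np.float64(41.2))
bot/top corner (np.float64(266.7), np.float64(251.9)) (np.float64(247.0), np.float64(115.5))
bot/top corner (np.float64(157.8), np.float64(178.6)) (np.float64(134.2), np.float64(42.7))
bot/top corner (np.float64(145.6), np.float64(253.6)) (np.float64(120.9), np.float64(117.2))
[3.2 1.6]
[ 3.2 -2.1]
[-0.5 -3.2]
45 dogs (np.float64(343.9), np.float64(435.9)) (np.float64(155.2), np.float64(450.0))
48 dogs (np.float64(343.6), np.float64(432.7)) (np.float64(155.3), np.float64(453.3))
51 dogs (np.float64(343.1), np.float64(429.4)) (np.float64(155.6), np.float64(456.6))
(np.float64(249.8), np.float64(442.9))
```

Both cameras agree on the correction: about +2.5 mm in x. Correct and lower towards the dogs.

```bash
python3 -m jog '{"delta_pos":[[2.5,0,0],[0,0,-10],[0,0,-10],[0,0,-10],[0,0,-10],[0,0,-10],[0,0,-6],[0,0,-4],[0,0,0],[0,0,0]],"rot":[[0,0,0],[0,0,0],[0,0,0],[0,0,0],[0,0,0],[0,0,0],[0,0,0],[0,0,0],[0,0,0],[0,0,0]],"grip":[0,0,0,0,0,0,0,0,0,0]}'
python3 -m jog '{"delta_pos":[[0,0,-2],[0,0,-2],[0,0,0],[0,0,0]],"rot":[[0,0,0],[0,0,0],[0,0,0],[0,0,0]],"grip":[0,0,0,0]}'
```

```text
time_s: 8.45
tcp_pos: [0.473, -0.1883, 0.1515]
ee_rot: [[0.643, -0.766, -0.0], [-0.766, -0.643, -0.0], [0.0, 0.0, -1.0]]
wrist_force: [0.2, -0.9, -2.7]
gripper_width: 0.318
time_s: 8.78
tcp_pos: [0.4728, -0.1882, 0.1477]
ee_rot: [[0.643, -0.766, 0.0], [-0.766, -0.643, -0.0], [0.0, -0.0, -1.0]]
wrist_force: [0.2, -0.5, -2.6]
gripper_width: 0.318
```

```bash
python3 -m jog '{"delta_pos":[[0,0,-1.5],[0,0,-1.5],[0,0,0],[0,0,0]],"rot":[[0,0,0],[0,0,0],[0,0,0],[0,0,0]],"grip":[0,0,0,0]}'
python3 -m jog '{"delta_pos":[[0,0,-1],[0,0,0],[0,0,0]],"rot":[[0,0,0],[0,0,0],[0,0,0]],"grip":[0,0,0]}'
python3 -m jog '{"delta_pos":[[0,0,-1],[0,0,0],[0,0,0]],"rot":[[0,0,0],[0,0,0],[0,0,0]],"grip":[0,0,0]}'
```

```text
time_s: 9.12
tcp_pos: [0.4728, -0.1882, 0.1444]
ee_rot: [[0.643, -0.766, -0.0], [-0.766, -0.643, 0.0], [-0.0, 0.0, -1.0]]
wrist_force: [0.4, -0.3, -2.5]
gripper_width: 0.319
time_s: 9.37
tcp_pos: [0.4728, -0.1881, 0.1435]
ee_rot: [[0.643, -0.766, -0.0], [-0.766, -0.643, -0.0], [-0.0, 0.0, -1.0]]
wrist_force: [-0.3, -0.3, -3.6]
gripper_width: 0.317
time_s: 9.62
tcp_pos: [0.4728, -0.1882, 0.1425]
ee_rot: [[0.643, -0.766, -0.0], [-0.766, -0.643, 0.0], [-0.0, 0.0, -1.0]]
wrist_force: [0.6, 0.3, -3.7]
gripper_width: 0.317
```

```bash
python3 -m jog '{"delta_pos":[[0,0,-0.7],[0,0,0],[0,0,0]],"rot":[[0,0,0],[0,0,0],[0,0,0]],"grip":[0,0,0]}' | egrep 'tcp|force'
python3 -m jog '{"delta_pos":[[0,0,-0.7],[0,0,0],[0,0,0]],"rot":[[0,0,0],[0,0,0],[0,0,0]],"grip":[0,0,0]}'| egrep 'tcp|force'
```

```text
tcp_pos: [0.4728, -0.1881, 0.1418]
wrist_force: [-0.1, -0.3, -3.0]
tcp_pos: [0.4729, -0.1882, 0.1414]
wrist_force: [-0.2, -0.6, 0.0]
```

Contact felt at TCP z 0.1414, exactly where the flange should meet the dogs, with about 3 N. Next I turn gently anticlockwise with that light press and watch for the force to fall.

```bash
python3 -m jog '{"delta_pos":[[0,0,-0.2],[0,0,0],[0,0,0]],"rot":[[0,0,0],[0,0,1],[0,0,1]],"grip":[0,0,0]}' | egrep 'tcp|force'
python3 -m jog '{"delta_pos":[[0,0,0],[0,0,0],[0,0,0]],"rot":[[0,0,1],[0,0,1],[0,0,0]],"grip":[0,0,0]}'| egrep 'tcp|force'; python3 -c "
from h import *
s=r.sense();print(s['moment'].round(3))"
```

```text
tcp_pos: [0.4735, -0.1884, 0.1414]
wrist_force: [0.3, -1.1, 0.1]
tcp_pos: [0.4736, -0.1883, 0.1413]
wrist_force: [1.0, -0.5, -0.4]
[-0.26  -0.342 -0.031]
```

```bash
python3 -m jog '{"delta_pos":[[0,0,-0.2],[0,0,0],[0,0,0]],"rot":[[0,0,1.3],[0,0,0],[0,0,0]],"grip":[0,0,0]}' | egrep 'tcp|force|rot'
python3 -m jog '{"delta_pos":[[0,0,0],[0,0,0],[0,0,0]],"rot":[[0,0,1.3],[0,0,0],[0,0,0]],"grip":[0,0,0]}'| egrep 'tcp|force'
```

```text
tcp_pos: [0.4733, -0.1882, 0.141]
ee_rot: [[0.711, -0.703, 0.001], [-0.703, -0.711, -0.0], [0.001, -0.001, -1.0]]
wrist_force: [1.6, -0.1, 0.4]
tcp_pos: [0.4714, -0.1879, 0.1398]
wrist_force: [-0.4, 0.3, -3.2]
```

```bash
python3 -m jog '{"delta_pos":[[0,0,0],[0,0,0],[0,0,0]],"rot":[[0,0,1.3],[0,0,0],[0,0,0]],"grip":[0,0,0]}'| egrep 'tcp|force|rot';  python3 -c "
from h import *
s=r.sense();print(s['moment'].round(3))"
```

```text
tcp_pos: [0.4725, -0.1881, 0.1405]
ee_rot: [[0.742, -0.67, -0.001], [-0.67, -0.742, 0.0], [-0.001, 0.0, -1.0]]
wrist_force: [0.3, -0.4, -3.3]
[-0.1    0.069 -0.03 ]
```

The contact force vanished at about 46.7°. Now at 47.9°, I lower slowly to see whether it sinks between the dogs.

```bash
for i in 1; do python3 -m jog '{"delta_pos":[[0,0,-0.5],[0,0,-0.5],[0,0,0]],"rot":[[0,0,0],[0,0,0],[0,0,0]],"grip":[0,0,0]}'| egrep 'tcp|force'; python3 -m jog '{"delta_pos":[[0,0,-0.5],[0,0,0],[0,0,0]],"rot":[[0,0,0],[0,0,0],[0,0,0]],"grip":[0,0,0]}'| egrep 'tcp|force'; done;  python3 -c "
from h import *
s=r.sense();print(s['moment'].round(3))"
```

```text
tcp_pos: [0.4727, -0.1881, 0.1396]
wrist_force: [0.6, 0.0, -3.0]
tcp_pos: [0.4728, -0.1881, 0.1392]
wrist_force: [0.8, 0.1, -2.4]
[-0.024  0.161 -0.01 ]
```

```bash
python3 -m jog '{"delta_pos":[[0,0,-0.5],[0,0,-0.5],[0,0,0],[0,0,0]],"rot":[[0,0,0],[0,0,0],[0,0,0],[0,0,0]],"grip":[0,0,0,0]}'| egrep 'tcp|force'; python3 -m jog '{"delta_pos":[[0,0,-0.5],[0,0,-0.5],[0,0,0],[0,0,0]],"rot":[[0,0,0],[0,0,0],[0,0,0],[0,0,0]],"grip":[0,0,0,0]}'| egrep 'tcp|force';python3 -c "
from h import *
s=r.sense();print(s['moment'].round(3))"
```

```text
tcp_pos: [0.4728, -0.1882, 0.1382]
wrist_force: [0.1, 0.8, -4.1]
tcp_pos: [0.4728, -0.1881, 0.1372]
wrist_force: [-0.1, -0.2, -3.2]
[-0.025  0.091 -0.011]
```

```bash
python3 -m jog '{"delta_pos":[[0,0,-0.5],[0,0,-0.5],[0,0,0],[0,0,0]],"rot":[[0,0,0],[0,0,0],[0,0,0],[0,0,0]],"grip":[0,0,0,0]}'| egrep 'tcp|force'; python3 -m jog '{"delta_pos":[[0,0,-0.4],[0,0,0],[0,0,0],[0,0,0]],"rot":[[0,0,0],[0,0,0],[0,0,0],[0,0,0]],"grip":[0,0,0,0]}'| egrep 'tcp|force';python3 -m jog '{"delta_pos":[[0,0,-0.4],[0,0,0],[0,0,0],[0,0,0]],"rot":[[0,0,0],[0,0,0],[0,0,0],[0,0,0]],"grip":[0,0,0,0]}'| egrep 'tcp|force'
```

```text
tcp_pos: [0.4729, -0.1882, 0.1365]
wrist_force: [-0.7, 0.5, -1.4]
tcp_pos: [0.473, -0.1882, 0.1364]
wrist_force: [-0.7, 1.0, 3.5]
tcp_pos: [0.473, -0.1882, 0.1357]
wrist_force: [-1.5, 1.0, 4.6]
```

The plunger met at 0.1364 as predicted and gives way at about 8 N. Pushing on home.

```bash
python3 -m jog '{"delta_pos":[[0,0,-0.5],[0,0,-0.5],[0,0,0],[0,0,0]],"rot":[[0,0,0],[0,0,0],[0,0,0],[0,0,0]],"grip":[0,0,0,0]}'| egrep 'tcp|force'; python3 -m jog '{"delta_pos":[[0,0,-0.4],[0,0,-0.4],[0,0,0],[0,0,0]],"rot":[[0,0,0],[0,0,0],[0,0,0],[0,0,0]],"grip":[0,0,0,0]}'| egrep 'tcp|force';python3 -m jog '{"delta_pos":[[0,0,-0.4],[0,0,0],[0,0,0],[0,0,0]],"rot":[[0,0,0],[0,0,0],[0,0,0],[0,0,0]],"grip":[0,0,0,0]}'| egrep 'tcp|force|time'
```

```text
tcp_pos: [0.473, -0.1882, 0.1345]
wrist_force: [-1.0, 0.2, 4.2]
tcp_pos: [0.4729, -0.1882, 0.1336]
wrist_force: [-0.4, 0.3, 4.3]
time_s: 14.53
tcp_pos: [0.4729, -0.1882, 0.1333]
wrist_force: [-1.5, -1.1, 3.6]
```

```bash
python3 -m jog '{"delta_pos":[[0,0,-0.5],[0,0,0],[0,0,0],[0,0,0]],"rot":[[0,0,0],[0,0,0],[0,0,0],[0,0,0]],"grip":[0,0,0,0]}'| egrep 'tcp|force'; python3 -m jog '{"delta_pos":[[0,0,-0.4],[0,0,0],[0,0,0],[0,0,0]],"rot":[[0,0,0],[0,0,0],[0,0,0],[0,0,0]],"grip":[0,0,0,0]}'| egrep 'tcp|force';python3 -m jog '{"delta_pos":[[0,0,-0.3],[0,0,0],[0,0,0],[0,0,0]],"rot":[[0,0,0],[0,0,0],[0,0,0],[0,0,0]],"grip":[0,0,0,0]}'| egrep 'tcp|force|time'
```

```text
tcp_pos: [0.4729, -0.1882, 0.1328]
wrist_force: [-1.3, -0.3, 3.3]
tcp_pos: [0.4729, -0.1882, 0.1326]
wrist_force: [-0.9, 0.4, 6.0]
time_s: 15.53
tcp_pos: [0.473, -0.1882, 0.1326]
wrist_force: [-1.3, 0.2, 7.9]
```

```bash
python3 -m jog '{"delta_pos":[[0,0,-0.3],[0,0,0],[0,0,0],[0,0,0]],"rot":[[0,0,0],[0,0,0],[0,0,0],[0,0,0]],"grip":[0,0,0,0]}'| egrep 'tcp|force'; python3 -m jog '{"delta_pos":[[0,0,-0.2],[0,0,0],[0,0,0],[0,0,0]],"rot":[[0,0,0],[0,0,0],[0,0,0],[0,0,0]],"grip":[0,0,0,0]}'| egrep 'tcp|force';  python3 -c "
from h import *
s=r.sense();print(s['moment'].round(3))"
```

```text
tcp_pos: [0.473, -0.1882, 0.1326]
wrist_force: [-2.1, 1.1, 8.8]
tcp_pos: [0.473, -0.1882, 0.1326]
wrist_force: [-1.8, 1.0, 9.8]
[ 0.378  0.944 -0.026]
```

Hard stop at 0.1326, 8.8 mm below the dog contact against a nominal 9, with about 13 N net push. I ease off slightly, open, and lift clear.

```bash
python3 -m jog '{"delta_pos":[[0,0,-0.2],[0,0,0],[0,0,0],[0,0,0.4],[0,0,0.3],[0,0,0],[0,0,0]],"rot":[[0,0,0],[0,0,0],[0,0,0],[0,0,0],[0,0,0],[0,0,0],[0,0,0]],"grip":[0,0,0,0,0,0,0]}'| egrep 'tcp|force'; python3 -m jog '{"delta_pos":[[0,0,0],[0,0,0],[0,0,0],[0,0,0],[0,0,0],[0,0,0],[0,0,0],[0,0,0],[0,0,0],[0,0,0]],"rot":[[0,0,0],[0,0,0],[0,0,0],[0,0,0],[0,0,0],[0,0,0],[0,0,0],[0,0,0],[0,0,0],[0,0,0]],"grip":[40,50,60,70,80,90,100,100,100,100]}'
```

```text
tcp_pos: [0.4729, -0.1882, 0.1326]
wrist_force: [-1.2, 0.5, 8.2]
time_s: 17.62
tcp_pos: [0.4728, -0.1881, 0.132]
ee_rot: [[0.742, -0.67, 0.0], [-0.67, -0.742, 0.0], [-0.0, -0.0, -1.0]]
wrist_force: [0.8, -0.1, -0.4]
gripper_width: 0.961
```

```bash
python3 -m jog '{"delta_pos":[[0,0,5],[0,0,10],[0,0,15],[0,0,20],[0,0,20],[0,0,20],[0,0,20],[0,0,20],[0,0,0],[0,0,0]],"rot":[[0,0,0],[0,0,0],[0,0,0],[0,0,0],[0,0,0],[0,0,0],[0,0,0],[0,0,0],[0,0,0],[0,0,0]],"grip":[100,100,100,100,100,100,100,100,100,100]}' |egrep 'tcp|force'
python3 -m jog '{"delta_pos":[[-10,-30,0],[-10,-30,0],[-10,-30,0],[-10,-30,0],[-10,-30,0],[-10,-30,0],[-10,-30,0],[-10,-30,0],[-10,-30,0],[0,0,0]],"rot":[[0,0,0],[0,0,0],[0,0,0],[0,0,0],[0,0,0],[0,0,0],[0,0,0],[0,0,0],[0,0,0],[0,0,0]],"grip":[100,100,100,100,100,100,100,100,100,100]}'
python3 - <<'E'
from h import *
T=cap("top","pics/topE.png");S=cap("scene","pics/scE.png")
def crop(c,x,y,w,s):
    return cv2.cvtColor(cv2.resize(c["frame"][y:y+w,x:x+w],None,fx=s,fy=s,interpolation=cv2.INTER_CUBIC),cv2.COLOR_RGB2BGR)
b=crop(S,180,157,80,5)
def dr(P,col):
    for p in P:
        u,v=proj(S,p); cv2.circle(b,(int((u-180+.5)*5),int((v-157+.5)*5)),1,col,-1)
n=np.array([.4732,-.188,.09]);a=np.radians(47.9)
for h,c in((.032,(0,255,0)),(.036,(0,0,255))):
  for dz in(-.022,.022): dr([n+[.014*(i*np.cos(a)-j*np.sin(a)),.014*(i*np.sin(a)+j*np.cos(a)),h+dz] for i in(-1,1) for j in (-1,1)],c)
cv2.imwrite("pics/endcrop.png",np.hstack([crop(T,293,197,80,5),b]))
E
```

```text
tcp_pos: [0.4734, -0.1882, 0.2642]
wrist_force: [0.0, -0.9, -0.4]
time_s: 19.28
tcp_pos: [0.3807, -0.4618, 0.2605]
ee_rot: [[0.739, -0.674, -0.002], [-0.674, -0.739, 0.001], [-0.002, 0.001, -1.0]]
wrist_force: [1.1, -0.5, 0.8]
gripper_width: 1.001
```

View pics/endcrop.png

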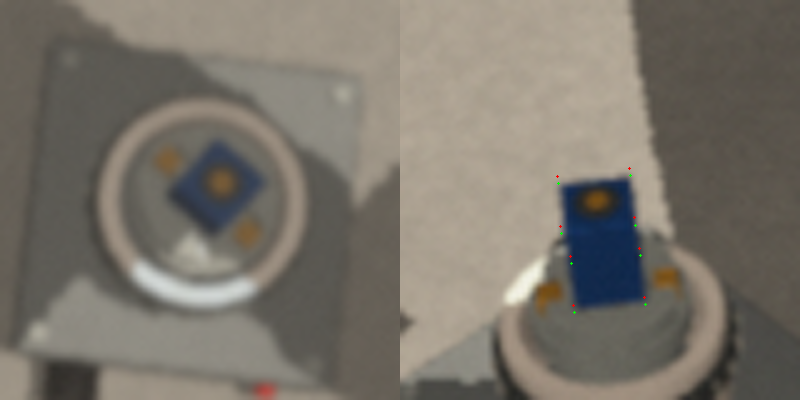

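View pics/scE.png

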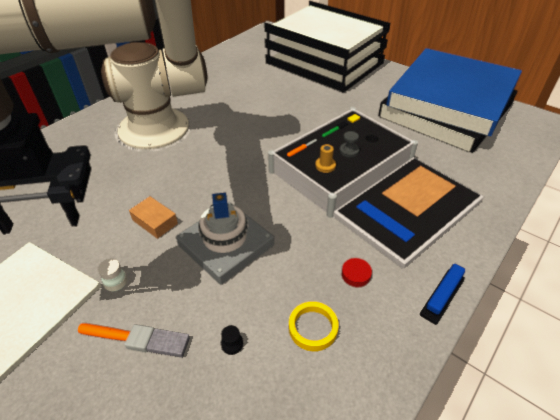

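Pictures: dogs sit in the slots on both sides at top crop (168,160) and (246,232), the head is on the axis, and the head corners match the home prediction (green) within the known 1 px bias. The bystanders have not moved. The cameras can't resolve fractions of a millimetre, so I confirm by pressing lightly on the head's top with the closed fingertips; when home it should stop at TCP z≈0.169.

```bash
python3 -m jog '{"delta_pos":[[9.2,27.4,0],[9.2,27.4,0],[9.2,27.4,0],[9.2,27.4,0],[9.2,27.4,0],[9.2,27.4,0],[9.2,27.4,0],[9.2,27.4,0],[9.2,27.4,0],[9.2,27.4,0]],"rot":[[0,0,0],[0,0,0],[0,0,0],[0,0,0],[0,0,0],[0,0,0],[0,0,0],[0,0,0],[0,0,0],[0,0,0]],"grip":[80,60,40,20,0,0,0,0,0,0]}' |egrep 'tcp|force'
python3 -m jog '{"delta_pos":[[0,0,-20],[0,0,-20],[0,0,-20],[0,0,-15],[0,0,-8],[0,0,0],[0,0,0],[0,0,0]],"rot":[[0,0,0],[0,0,0],[0,0,0],[0,0,0],[0,0,0],[0,0,0],[0,0,0],[0,0,0]],"grip":[0,0,0,0,0,0,0,0]}'
```

```text
tcp_pos: [0.4745, -0.1814, 0.262]
wrist_force: [0.6, 0.0, 0.4]
time_s: 20.88
tcp_pos: [0.4755, -0.184, 0.1802]
ee_rot: [[0.743, -0.67, 0.002], [-0.67, -0.743, -0.0], [0.002, -0.001, -1.0]]
wrist_force: [-0.4, -0.6, -0.9]
gripper_width: 0.003
```

```bash
python3 -m jog '{"delta_pos":[[-2.5,-4,-3],[0,0,-3],[0,0,-2],[0,0,0],[0,0,0],[0,0,0]],"rot":[[0,0,0],[0,0,0],[0,0,0],[0,0,0],[0,0,0],[0,0,0]],"grip":[0,0,0,0,0,0]}' |egrep 'tcp|force'
python3 -m jog '{"delta_pos":[[0,0,-1],[0,0,-0.7],[0,0,0],[0,0,0]],"rot":[[0,0,0],[0,0,0],[0,0,0],[0,0,0]],"grip":[0,0,0,0]}'|egrep 'tcp|force'
python3 -m jog '{"delta_pos":[[0,0,-0.7],[0,0,0],[0,0,0]],"rot":[[0,0,0],[0,0,0],[0,0,0]],"grip":[0,0,0]}'|egrep 'tcp|force'
```

```text
tcp_pos: [0.4724, -0.1882, 0.1711]
wrist_force: [-0.3, 0.1, -0.1]
tcp_pos: [0.4725, -0.1882, 0.1697]
wrist_force: [-0.4, -0.0, 1.2]
tcp_pos: [0.4727, -0.1883, 0.1696]
wrist_force: [-0.9, 0.2, 6.2]
```

```bash
python3 -m jog '{"delta_pos":[[0,0,-0.6],[0,0,0],[0,0,0]],"rot":[[0,0,0],[0,0,0],[0,0,0]],"grip":[0,0,0]}'|egrep 'tcp|force'
python3 -m jog '{"delta_pos":[[0,0,-0.5],[0,0,0],[0,0,0],[0,0,0]],"rot":[[0,0,0],[0,0,0],[0,0,0],[0,0,0]],"grip":[0,0,0,0]}'|egrep 'tcp|force'
```

```text
tcp_pos: [0.4727, -0.1883, 0.1696]
wrist_force: [-1.3, 1.6, 8.0]
tcp_pos: [0.4728, -0.1884, 0.1696]
wrist_force: [-2.3, 0.6, 10.6]
```

```bash
python3 -m jog '{"delta_pos":[[0,0,-0.6],[0,0,-0.3],[0,0,0],[0,0,0],[0,0,0]],"rot":[[0,0,0],[0,0,0],[0,0,0],[0,0,0],[0,0,0]],"grip":[0,0,0,0,0]}'|egrep 'tcp|force'
python3 -m jog '{"delta_pos":[[0,0,2],[0,0,5],[0,0,10],[0,0,20],[0,0,20],[0,0,20],[0,0,20],[0,0,0],[0,0,0]],"rot":[[0,0,0],[0,0,0],[0,0,0],[0,0,0],[0,0,0],[0,0,0],[0,0,0],[0,0,0],[0,0,0]],"grip":[0,0,0,0,0,0,0,0,0]}'|egrep 'tcp|force'
python3 -m jog '{"delta_pos":[[-10,-30,0],[-10,-30,0],[-10,-30,0],[-10,-30,0],[-10,-30,0],[-10,-30,0],[-10,-30,0],[-10,-30,0],[0,0,0],[0,0,0]],"rot":[[0,0,0],[0,0,0],[0,0,0],[0,0,0],[0,0,0],[0,0,0],[0,0,0],[0,0,0],[0,0,0],[0,0,0]],"grip":[30,60,100,100,100,100,100,100,100,100]}'
python3 - <<'E'
from h import *
T=cap("top");S=cap("scene","pics/scF.png")
def crop(c,x,y,w,s):
    return cv2.cvtColor(cv2.resize(c["frame"][y:y+w,x:x+w],None,fx=s,fy=s,interpolation=cv2.INTER_CUBIC),cv2.COLOR_RGB2BGR)
cv2.imwrite("pics/fin.png",np.hstack([crop(T,293,197,80,5),crop(S,190,177,60,400/60)]))
E
```

```text
tcp_pos: [0.4729, -0.1884, 0.1695]
wrist_force: [-5.1, 3.3, 16.2]
tcp_pos: [0.4728, -0.1882, 0.265]
wrist_force: [0.4, 0.4, -1.1]
time_s: 24.55
tcp_pos: [0.3911, -0.4289, 0.2618]
ee_rot: [[0.74, -0.673, -0.003], [-0.673, -0.74, 0.002], [-0.003, 0.0, -1.0]]
wrist_force: [-0.3, 1.3, 0.3]
gripper_width: 0.681
```

View pics/fin.png

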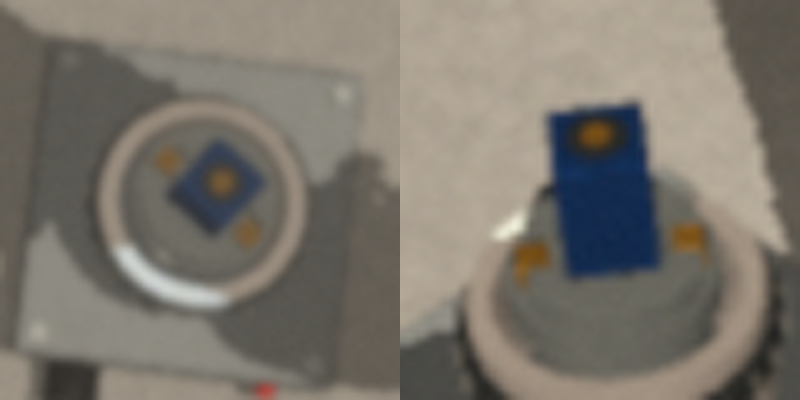

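The holder stands upright with the dogs in its slots, brass tops about level with the flange, and no gap shows between flange and nose. It did not move under a 16 N push, and the robot is clear. Handing in.

```bash
python3 -c "
from station import finish_job
print(finish_job())"
```

```text
the job is handed in; nothing more can be done
None
```

The blue-headed holder is out of the foam and seated in the spindle, and I handed the job in at about 24.6 s of the 58 s allowed.

- **Insertion:** I lowered it until the flange touched the dogs with about 3 N at TCP z 0.1414. I then turned it gently from 40° to about 47°, where the contact force vanished and it sank freely. It met the plunger at 0.1364 and I pushed it to a hard stop at 0.1326 with about 13 N, then let go.
- **Checks that agreed:** Total travel below the dog contact was 8.8 mm against 9 mm nominal. Pressing on the head's top with the closed fingers at up to 16 N moved it no more than 0.1 mm. The last pictures show a dog in each slot, no visible gap under the flange and the gripper clear. The other holders and the desk items looked unmoved in the scene view after release.
- **Small disagreements:** The press on the head stopped at TCP z 0.1695–0.1697, 0.5–0.7 mm above the nominal 0.169. I put that down to calibration, because the holder did not yield. The scene camera also showed the holder and nose about 1 pixel higher than modelled, so the pictures alone cannot prove the flange is flush to a fraction of a millimetre.

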